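# Size a turntable roller in the gap gauge

## Task

Find out the size of the loose roller that stands alone in the single cradle: keeping it upright, lower it into the gaps of the steel gauge, starting with the smallest and going up one gap at a time, letting it come down gently on the jaws where it does not go in. Leave it standing freely on the floor of the first gap that it enters, and leave the two rollers in the double stand, the sample tubes and the jar as they are.

Things in the scene. Friction and masses are not known exactly. Their poses are not given: they have to be found in the camera images.
- gauge: step gap gauge fixed to the bench: dark steel bed 315.5 mm long (x), 44 mm wide (y), 12 mm thick, with four steel jaws, each 20 mm along x, 34 mm along y, tops 72 mm above the bench, leaving three gaps that grow along +x (away from the robot), marked by 1, 2 and 3 dimples. A roller goes in with its axle along y. Origin at the middle of its underside, z up
- gap1 (a point): smallest gap, 72.5 mm wide along the gauge's x, 60 mm deep, open at the top and both y sides; the point is the centre of its floor, axes as the gauge's. A roller at least 2 mm smaller across stands on the floor; a larger one is stopped by the jaws' upper edges, its centre 9 to 20 mm above the jaw tops
- gap2 (a point): middle gap, 78.5 mm wide along the gauge's x, 60 mm deep, open at the top and both y sides; the point is the centre of its floor, axes as the gauge's. A roller at least 2 mm smaller across stands on the floor; a larger one is stopped by the jaws' upper edges, its centre 9 to 20 mm above the jaw tops
- gap3 (a point): largest gap, 84.5 mm wide along the gauge's x, 60 mm deep, open at the top and both y sides; the point is the centre of its floor, axes as the gauge's. A roller at least 2 mm smaller across stands on the floor; a larger one is stopped by the jaws' upper edges, its centre 9 to 20 mm above the jaw tops
- cradle: the single cradle: a white plastic trough fixed to the bench, 100 mm long (x), 38 mm wide (y), its floor 10 mm above the bench and its side walls 24 mm above the bench; the roller in it stands on the floor with its axle along y, at most a few mm off the middle. Origin at the centre of its underside, z up
- stand: the double stand: two troughs like the single cradle, side by side 78 mm apart along its y, fixed to the bench, with a roller in each; origin at bench level 55 mm from the troughs' middle towards -x, z up. Parallel to the single cradle, which stands on its -x side, towards the robot
- bay1 (a point): middle of the floor of the double stand's +y trough, 10 mm above the bench
- bay2 (a point): middle of the floor of the double stand's -y trough, 10 mm above the bench
- roller_a_center (a point): centre of a turntable support roller: black plastic wheel with steel bearing, flat faces, 22 mm thick, about 0.2 kg, standing on its rim in the single cradle or in one of the double stand's troughs. Diameter 70, 76 or 82 mm: one roller of each, not known which. y is the axle line (level); x and z turn with the wheel
- roller_b_center (a point): centre of a turntable support roller: black plastic wheel with steel bearing, flat faces, 22 mm thick, about 0.2 kg, standing on its rim in the single cradle or in one of the double stand's troughs. Diameter 70, 76 or 82 mm: one roller of each, not known which. y is the axle line (level); x and z turn with the wheel
- roller_c_center (a point): centre of a turntable support roller: black plastic wheel with steel bearing, flat faces, 22 mm thick, about 0.2 kg, standing on its rim in the single cradle or in one of the double stand's troughs. Diameter 70, 76 or 82 mm: one roller of each, not known which. y is the axle line (level); x and z turn with the wheel
- roller_a: the roller of roller_a_center; origin on its rim (lowest point at the start), y along the axle
- roller_b: the roller of roller_b_center; origin on its rim (lowest point at the start), y along the axle
- roller_c: the roller of roller_c_center; origin on its rim (lowest point at the start), y along the axle
- tube_1: a clear sample tube of 61 mm diameter in a round black foot of 69 mm diameter, 190 mm tall in all, about 0.3 kg, standing loose on the bench; origin at the centre of its underside, z up. To be left standing where it is
- tube_2: a clear sample tube of 61 mm diameter in a round black foot of 69 mm diameter, 190 mm tall in all, about 0.3 kg, standing loose on the bench; origin at the centre of its underside, z up. To be left standing where it is
- jar: clear dosing jar, 90 mm diameter, with a black head and two short nozzles, 150 mm tall in all, about 0.45 kg, loose on the bench; origin at the centre of its underside, z up. To be left standing where it is
Mind the look-alikes: they are no part of the job. What is shaped like the roller_a but pink or turquoise is not meant. Leave any purple or turquoise look-alike of the roller_c alone.

How it is judged:
By the outcome, as a careful person would: the job done as asked, in the order asked, and still so for the second after the job is handed in, with the robot touching nothing.
It also fails if it takes over 58 s, if anything falls off the work surface, if the arm or the gripper's body presses on something with over 40 N, if the wrist force passes 120 N, or if a joint passes its speed limit or range.

## Robot

A 6-joint arm with a two-finger parallel gripper is mounted at the origin on the work surface. World frame = base frame: x ahead of the robot, y to its left, z up, the work surface at z = 0. Lengths are in m, angles in rad, forces in N, time in s.
With the tool pointing down it reaches from about 0.325 to 0.775 m from the base axis. Payload 5.5 kg.
Tool frame: the origin (TCP) lies on the mounting face of the last link; the fingertips stand 173 mm ahead of it and the grasp point (between the pads) lies 155 mm ahead of it; z points along the fingers, y is the direction in which the jaws open and shut (so a half turn about z gives the same grasp; the last joint's range is limited). The gripper opens to 85 mm and grips with 20 to 120 N. Pads are 22 mm wide; open, the fingers measure 114 mm over their backs; the gripper's body (76 mm by 85 mm) begins 54 mm behind the grasp point. The pads swing forward as they close: fully open they stand 13 mm farther back than shut.
Start: joints at [-0.057, 0.091, 1.231, -0, 1.82, -0.057], TCP at [0.6, -0, 0.405] pointing down, gripper open.
Joint ranges: [-2.87, 2.87], [-0.86, 2.18], [0.17, 2.46], [-1.51, 4.65], [0.06, 2.69], [-2.65, 2.65]. Speed limits (rad/s): [2.57, 2.57, 3.01, 3.14, 3.14, 3.14].

## Interface

Orientations are given as [roll, pitch, yaw] about the fixed x, y, z axes, in that order (R = Rz(yaw) Ry(pitch) Rx(roll)).
In Python, from cell import * gives the robot as it stands. The module is installed in compiled form; this text tells all that it offers.
- The arm moves only by the tool play_rows, never from a script. Its argument "deltas" is a list of rows, each a list of 7 numbers: the shift along the tool's x, y, z scaled (see below), then the turn, a rotation vector about the tool's x, y, z scaled (see below), then the opening, from 0 (shut) to 1 (fully open). A call has exactly 10 rows; each row is the pose to reach, as a shift and turn from the pose measured when the call began, along the tool's axes at that moment; what a row does not reach only later rows make up. The controller multiplies each number of a shift by 12 cm and each number of a turn by 120 degrees. A row lasts 1/8 s, in which the tool goes at most 62.5 mm and 10.7 degrees, less where a joint would pass 70% of its speed; a pose out of reach is approached as far as the arm can. A call with a number of a shift or a turn outside -1 to 1 is refused whole. A call with a gripper value outside its range is refused whole. The fingers move at their own pace and stop on an object; "squeeze" is the grip in N (left out, the last holds). Time passes only in rows, so rows that repeat a pose let the fingers close, or fill a call up. It gives the time, the measured TCP pose, the force and the opening at its end, in the units of the state.
- sense(): the state, without advancing time (a new reading comes with each control period).
- snapshot(name): name is "scene" or "side" or "wrist"; returns the picture (400x640x3 uint8, blue, green, red); there is no depth.
- calibration(name): a dict with "intrinsics" (3x3 intrinsics, pixels), "extrinsics" (4x4, takes a point from camera to world coordinates). Camera axes: x right, y down, z forward; pixel columns grow to the right and rows downward; lengths in m; the calibration is good to about 2 mm. The wrist camera is an equidistant fisheye: a pixel r from the principal point sees the ray r / f radians off the axis. A picture is of the moment at which its call begins: read the wrist's pose just before it. calibration takes no time and is no camera call; for the wrist camera it gives the pose at the moment of the call.
- sign_off(): hands the job in, once; it reports no verdict.
The state is a dict: "clock": time; "q": joint angles; "dq": joint speeds; "joint_efforts": joint torques, N m; "ee_pos": TCP position; "tcp_rot": TCP orientation; "contact_force": force on the tool from outside, world axes, zero at the start; "wrist_torque": the same for the moment, N m; "grip_width": opening from 0.0 (shut) to 1.0 (fully open).
Only numpy, scipy, OpenCV 4.12 (cv2) and the standard library are available. Lean on these libraries where they do the work, as an engineer would, in place of code of your own. Each camera call takes 0.05 s, during which the arm holds its last target.

## Working session

There is one attempt and no reset: what is moved stays moved. The work goes in short steps, Python scripts to look and compute and a tool call to move; the robot and the scene stay as the last step left them, time stands still between calls to the robot, and variables do not carry over. Pictures are saved under pics/ and viewed, and the job is handed in when it is done.

Besides the shell and the picture viewer there is one more tool, called after ">>>" in YAML: its name, and indented under it one key for each argument. play_rows: Moves the arm, as the interface text tells. Shifts and turns lie within -1 to 1; 1 stands for 12 cm of shift or 120 degrees of turn. Its arguments: {"type":"object","properties":{"deltas":{"type":"array"},"squeeze":{"type":"number"}},"required":["deltas"]}

```bash
mkdir -p pics
python3 - <<'E'
from cell import *
import cv2
s=sense();print({k:(np.round(v,3).tolist() if 'np' in globals() else v) for k,v in s.items()})
for n in("scene","side","wrist"):
    c=calibration(n);print(n,c)
    cv2.imwrite(f"pics/{n}0.png",snapshot(n))
print(sense()["clock"])
E
```

```text
{'clock': 0.0, 'q': array([-5.66898610e-02,  9.18252371e-02,  1.23187971e+00, -2.91315257e-05,
        1.81982271e+00, -5.67174796e-02]), 'dq': array([ 3.34958572e-05, -2.12073852e-03,  1.59210851e-03,  8.07277937e-04,
        1.09978432e-03,  9.31344425e-04]), 'joint_efforts': array([ 1.92109423e-03, -4.58737707e+01, -4.18019521e+01,  2.08830479e-04,
        1.19483890e-02, -1.60596358e-05]), 'ee_pos': array([ 6.00043523e-01, -2.89488007e-06,  4.03574178e-01]), 'tcp_rot': array([-3.13965916e+00, -8.14880804e-05,  1.57081671e+00]), 'contact_force': array([-0.1241286 ,  0.46237242, -0.76919865]), 'wrist_torque': array([ 0.03533327,  0.01756024, -0.02916071]), 'grip_width': 0.9998549686318388}
scene {'intrinsics': array([[399.76897308,   0.        , 323.84698009],
       [  0.        , 399.76897308, 209.02578203],
       [  0.        ,   0.        ,   1.        ]]), 'extrinsics': array([[ 0.87709899,  0.2933856 , -0.38029231,  0.94653776],
       [ 0.48027906, -0.5267852 ,  0.70130548, -0.7139271 ],
       [ 0.00542057, -0.79776077, -0.60294973,  0.7179059 ],
       [ 0.        ,  0.  
[... 308 characters left out ...]
 0.52581921, -0.83986228,  1.00156717],
       [-0.02509903, -0.84912612, -0.52759347,  0.66864324],
       [ 0.        ,  0.        ,  0.        ,  1.        ]])}
wrist {'intrinsics': array([[309.70691629,   0.        , 323.09197426],
       [  0.        , 309.70691629, 199.682065  ],
       [  0.        ,   0.        ,   1.        ]]), 'extrinsics': array([[ 9.99999150e-01,  6.54238681e-04, -1.12737583e-03,
         6.00114236e-01],
       [ 2.70066129e-04, -9.50137520e-01, -3.11831077e-01,
         8.02474031e-02],
       [-1.27517402e-03,  3.11830508e-01, -9.50136889e-01,
         3.72556079e-01],
       [ 0.00000000e+00,  0.00000000e+00,  0.00000000e+00,
         1.00000000e+00]])}
0.15
```

View pics/scene0.png

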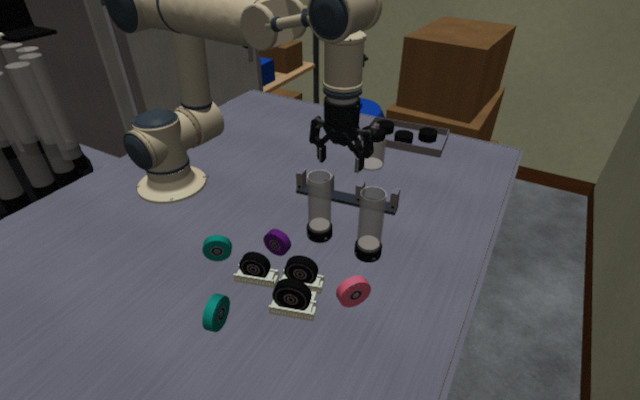

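View pics/side0.png

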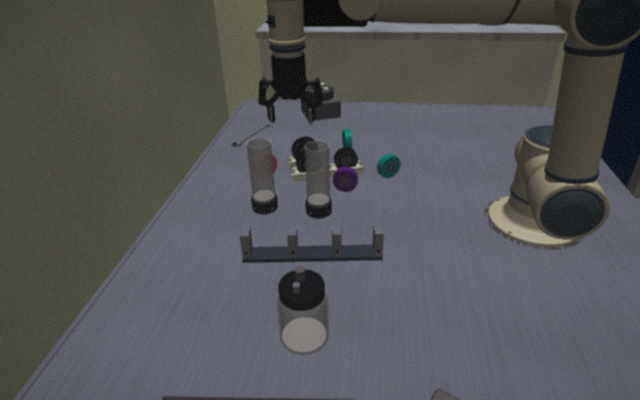

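View pics/wrist0.png

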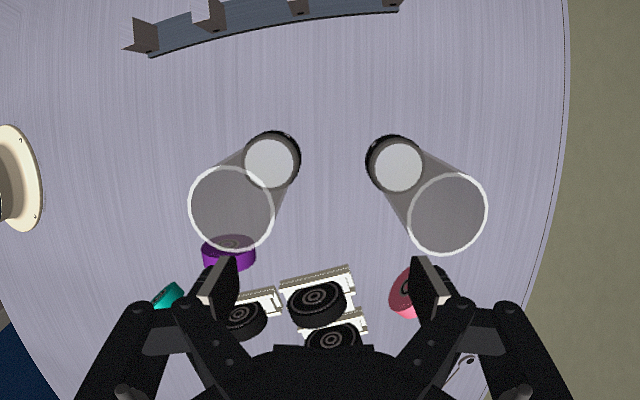

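Candidates in the scene view:
- Black rollers: (256,266) alone in a white trough nearest the robot, and (301,268) and (292,294) in the double stand.
- Look-alikes to leave: purple (277,242), turquoise (217,248) and (215,313), pink (353,291).
- The black parts on the tray at (385–430,130) are off to the side.

By the description I choose (256,266). Close crops come next.

```bash
cat > h.py <<'E'
import cv2,numpy as np
from cell import *
def crop(src,dst,x0,y0,x1,y1,k,step=10):
    im=cv2.imread(src)[y0:y1,x0:x1]
    im=cv2.resize(im,None,fx=k,fy=k,interpolation=cv2.INTER_CUBIC)
    im=cv2.convertScaleAbs(im,alpha=1.3,beta=15)
    for x in range((x0//step+1)*step,x1,step):
        cv2.line(im,((x-x0)*k,0),((x-x0)*k,6),(0,255,255),1)
        cv2.putText(im,str(x),((x-x0)*k-10,18),0,.4,(0,255,255),1)
    for y in range((y0//step+1)*step,y1,step):
        cv2.line(im,(0,(y-y0)*k),(6,(y-y0)*k),(0,255,255),1)
        cv2.putText(im,str(y),(8,(y-y0)*k+4),0,.4,(0,255,255),1)
    cv2.imwrite(dst,im)
def ray(name,u,v,cal=None):
    c=cal or calibration(name);K=c["intrinsics"];E=c["extrinsics"]
    a=(u-K[0,2])/K[0,0];b=(v-K[1,2])/K[1,1]
    if name=="wrist":
        r=np.hypot(a,b);d=np.array([a/r*np.sin(r),b/r*np.sin(r),np.cos(r)]) if r>0 else np.array([0,0,1.])
    else: d=np.array([a,b,1.])
    return E[:3,3],E[:3,:3]@d
def at(name,u,v,z,cal=None):
    o,d=ray(name,u,v,cal);return o+d*(z-o[2])/d[2]
def proj(name,P,cal=None):
    c=cal or calibration(name);K=c["intrinsics"];E=c["extrinsics"]
    p=E[:3,:3].T@(np.asarray(P,float)-E[:3,3])
    if name=="wrist":
        t=np.arctan2(np.hypot(p[0],p[1]),p[2]);h=np.hypot(p[0],p[1]);q=p[:2]/h*t
    else: q=p[:2]/p[2]
    return q*K[0,0]+K[:2,2]
E
python3 - <<'E'
from h import *
crop("pics/scene0.png","pics/c1.png",225,225,335,325,7)
crop("pics/scene0.png","pics/c2.png",285,160,410,220,6)
crop("pics/side0.png","pics/c3.png",235,220,395,270,5)
crop("pics/wrist0.png","pics/c4.png",200,250,370,360,4)
E
```

```text
(no output)
```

View pics/c1.png

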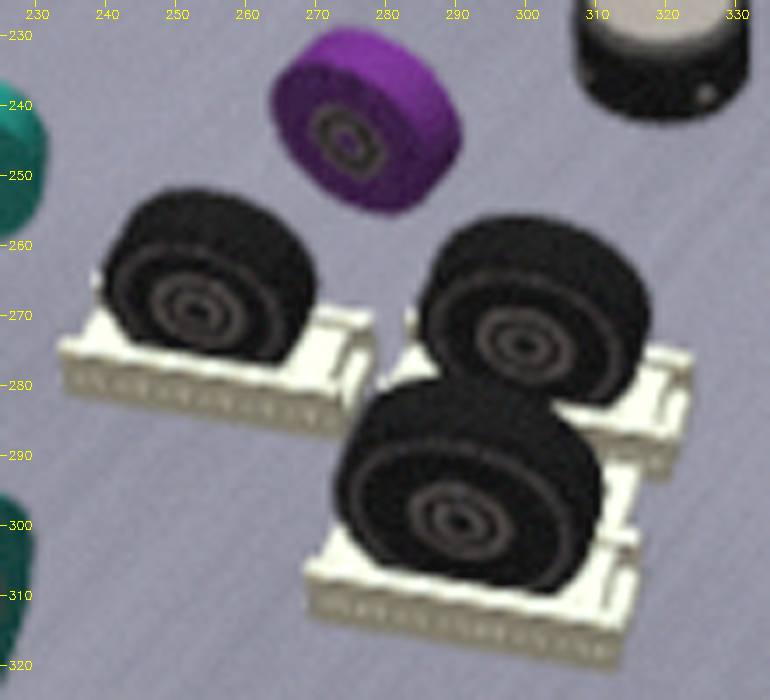

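View pics/c2.png

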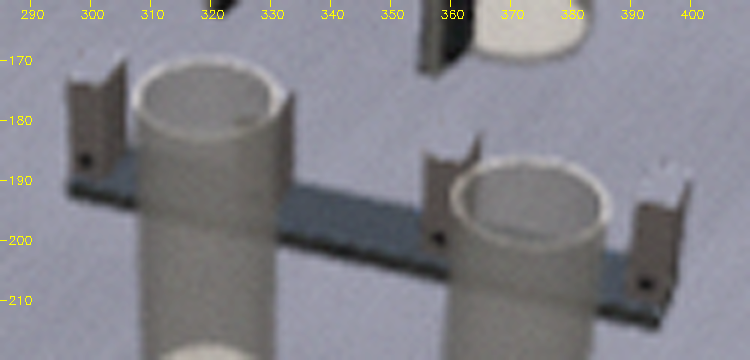

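View pics/c3.png

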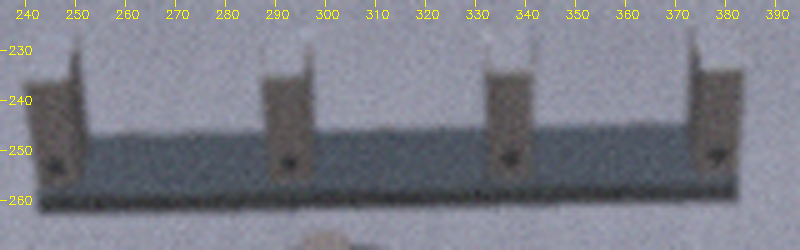

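View pics/c4.png

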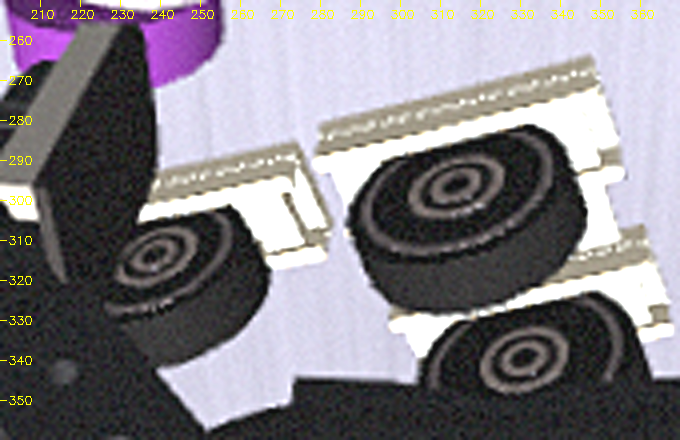

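The (256,266) crop shows one black roller standing alone in its own white trough, so the choice holds. The face hub is at about (253,269.5) in the scene view and the other face's hub at about (238,314) in the wrist view. The jaws and gauge bed are clear in the side view.

Run:
```python
from h import *
np.set_printoptions(precision=4,suppress=True)
for z in(.045,.048,.051): print("hub -y",z,at("scene",253,269.5,z),"hub +y",at("wrist",238,314,z))
print("stand hubs", at("scene",300,274.5,.048),at("wrist",315,296,.048),at("scene",290.5,299.5,.048),at("wrist",331,339,.048))
print("cradle wall top L/R scene",at("scene",233.5,274.5,.024),at("scene",274,281,.024), "bottom R",at("scene",274,287.5,0),"bottom L",at("scene",234.5,281,0))
print("stand front trough",at("scene",268.5,306,.024),at("scene",313,314.5,.024))
print("wrist cradle wall R top",at("wrist",274,291,.024),at("wrist",240,303,.024))
print("wrist stand wall top",at("wrist",278,291,.024),at("wrist",350,269,.024))
# gauge side view bottom front edge
print("gauge side bottom",at("side",243,262.3,0),at("side",382.3,260,0))
print("gauge side bed top front",at("side",243,259.5,.012),at("side",382.5,257,.012))
print("jaw top front corners z72")
for u,v in[(241,236.5),(249.5,236),(287.5,235.5),(296,235),(332,234.5),(341.5,234),(374.5,234),(383.5,234)]: print(at("side",u,v,.072))
print("scene jaw top corner, bottom bed")
for u,v in[(296.5,174),(356,187),(390,194)]: print(at("scene",u,v,.072))
print(at("scene",296.5,192.5,0),at("scene",394.5,214.5,0))
print("tubes foot wrist"),print(at("wrist",272,162,.0),at("wrist",396,165,0))
print(at("scene",319,230,.01),at("scene",368,249,.01))
```

```text
hub -y 0.045 [ 0.4902 -0.2157  0.045 ] hub +y [ 0.4824 -0.1934  0.045 ]
hub -y 0.048 [ 0.4923 -0.2179  0.048 ] hub +y [ 0.4835 -0.1909  0.048 ]
hub -y 0.051 [ 0.4943 -0.2201  0.051 ] hub +y [ 0.4846 -0.1884  0.051 ]
stand hubs [ 0.5955 -0.1787  0.048 ] [ 0.5895 -0.1556  0.048 ] [ 0.6158 -0.2508  0.048 ] [ 0.611  -0.2327  0.048 ]
cradle wall top L/R scene [ 0.4456 -0.2356  0.024 ] [ 0.5409 -0.2064  0.024 ] bottom R [ 0.5385 -0.2059  0.    ] bottom L [ 0.444  -0.2348  0.    ]
stand front trough [ 0.5718 -0.2726  0.024 ] [ 0.6679 -0.2454  0.024 ]
wrist cradle wall R top [ 0.5326 -0.1658  0.024 ] [ 0.481  -0.1898  0.024 ]
wrist stand wall top [ 0.5382 -0.1656  0.024 ] [ 0.635  -0.1295  0.024 ]
gauge side bottom [0.6817 0.2362 0.    ] [0.3707 0.1953 0.    ]
gauge side bed top front [0.6791 0.2405 0.012 ] [0.3708 0.1994 0.012 ]
jaw top front corners z72
[0.6784 0.235  0.072 ]
[0.6603 0.2314 0.072 ]
[0.5781 0.2211 0.072 ]
[0.56   0.2175 0.072 ]
[0.4823 0.2078 0.072 ]
[0.462  0.2039 0.072 ]
[0.391  0.1966 0.072 ]
[0.3718 0.1947 0.072 ]
scene jaw top corner, bottom bed
[0.3823 0.1514 0.072 ]
[0.5697 0.1753 0.072 ]
[0.6686 0.19   0.072 ]
[0.3771 0.1549 0.    ] [0.6874 0.1985 0.    ]
tubes foot wrist
[0.5367 0.0069 0.    ] [0.6908 0.0036 0.    ]
[0.5343 0.0192 0.01  ] [0.6829 0.0143 0.01  ]
```

Run:
```python
from h import *
from scipy.optimize import least_squares
np.set_printoptions(precision=4,suppress=True)
L=[-.15775,-.13775,-.06525,-.04525,.03325,.05325,.13775,.15775]
obs=[]
for lx,(u,v) in zip(L[::-1],[(241,236.5),(249.5,236),(287.5,235.5),(296,235),(332,234.5),(341.5,234),(374.5,234),(383.5,234)]): obs.append(("side",(lx,.017,.072),(u,v)))
obs+=[("side",(.15775,.022,0),(243,262.3)),("side",(-.15775,.022,0),(382.3,260)),
("scene",(-.15775,-.022,0),(296.5,192.5)),("scene",(.15775,-.022,0),(394.5,214.5)),
("scene",(-.15775,-.017,.072),(296.5,174)),("scene",(.03325,-.017,.072),(356,187)),("scene",(.13775,-.017,.072),(390,194))]
C={n:calibration(n) for n in("scene","side","wrist")}
def T(p,l):
    c,s=np.cos(p[2]),np.sin(p[2]);return [p[0]+c*l[0]-s*l[1],p[1]+s*l[0]+c*l[1],l[2]]
def f(p,o): return np.concatenate([proj(n,T(p,l),C[n])-uv for n,l,uv in o])
r=least_squares(f,[.53,.197,.13],args=(obs,));print("gauge",r.x,np.degrees(r.x[2]));print(r.fun.reshape(-1,2).round(1).tolist())
for i,l in enumerate([-.1015,-.006,.0955]): print("gap",i+1,T(r.x,(l,0,.012)))
o2=[("scene",(-.05,-.019,.024),(233.5,274.5)),("scene",(.05,-.019,.024),(274,281)),("scene",(-.05,-.019,0),(234.5,281)),("scene",(.05,-.019,0),(274,287.5)),("wrist",(.05,.019,.024),(274,291))]
r2=least_squares(f,[.487,-.203,.3],args=(o2,));print("cradle",r2.x,np.degrees(r2.x[2]));print(r2.fun.reshape(-1,2).round(1).tolist())
```

```text
gauge [0.5289 0.1955 0.13  ] 7.446268658322209
[[-1.8, -0.7], [-1.2, -0.4], [-0.5, -0.6], [0.2, -0.2], [0.3, -0.3], [0.0, 0.0], [0.5, -0.6], [0.7, -0.7], [-0.5, 0.4], [0.5, 0.5], [-0.7, 0.1], [-0.3, 0.9], [-0.9, -1.7], [-0.6, -1.8], [0.5, -1.2]]
gap 1 [np.float64(0.4282665354340261), np.float64(0.18235832727150433), 0.012]
gap 2 [np.float64(0.5229611678325482), np.float64(0.1947347805158216), 0.012]
gap 3 [np.float64(0.6236052012194591), np.float64(0.20788881197444153), 0.012]
cradle [ 0.488  -0.2012  0.2872] 16.45571115528502
[[0.5, -0.6], [0.4, -0.3], [0.8, -0.1], [1.1, 0.3], [-1.3, 1.7]]
```

>>> play_rows:
  deltas:
    - [-0.2,-0.19,0,0,0,0.08,1]
    - [-0.4,-0.38,0,0,0,0.16,1]
    - [-0.6,-0.57,0,0,0,0.24,1]
    - [-0.8,-0.76,0,0,0,0.32,1]
    - [-1,-0.94,0,0,0,0.4,1]
    - [-1,-0.94,0,0,0,0.48,1]
    - [-1,-0.94,0,0,0,0.56,1]
    - [-1,-0.94,0,0,0,0.61,1]
    - [-1,-0.94,0,0,0,0.61,1]
    - [-1,-0.94,0,0,0,0.61,1]

```text
clock: 1.4
ee_pos: [0.4873, -0.12, 0.4038]
tcp_rot: [-3.141, 0.002, 0.295]
contact_force: [0.1, 0.4, 0.4]
grip_width: 0.997
```

>>> play_rows:
  deltas:
    - [-0.05,0.16,0.1,0,0,0,1]
    - [-0.1,0.32,0.25,0,0,0,1]
    - [-0.15,0.48,0.4,0,0,0,1]
    - [-0.2,0.66,0.5,0,0,0,1]
    - [-0.2,0.66,0.6,0,0,0,1]
    - [-0.2,0.66,0.67,0,0,0,1]
    - [-0.2,0.66,0.67,0,0,0,0.8]
    - [-0.2,0.66,0.67,0,0,0,0.7]
    - [-0.2,0.66,0.67,0,0,0,0.65]
    - [-0.2,0.66,0.67,0,0,0,0.65]

```text
clock: 2.65
ee_pos: [0.4873, -0.2026, 0.3239]
tcp_rot: [-3.141, 0.001, 0.296]
contact_force: [-0.3, 0.1, -0.2]
grip_width: 0.648
```

Run:
```python
from h import *
np.set_printoptions(precision=4,suppress=True)
import pickle
print(sense()["ee_pos"],sense()["tcp_rot"])
pickle.dump(calibration("wrist"),open("w1.pkl","wb"))
cv2.imwrite("pics/w1.png",snapshot("wrist"));cv2.imwrite("pics/s1.png",snapshot("scene"))
crop("pics/w1.png","pics/w1c.png",180,180,460,390,2,20)
crop("pics/w1.png","pics/w1c.png",180,200,440,390,3,20)
```

```text
[ 0.4873 -0.2026  0.3239] [-3.1415  0.0011  0.2956]
```

View pics/w1.png

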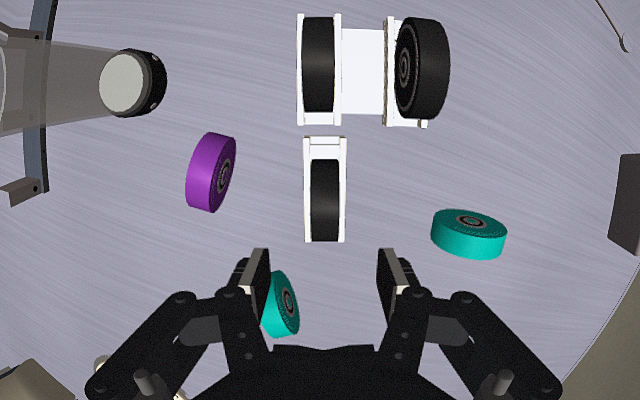

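View pics/w1c.png

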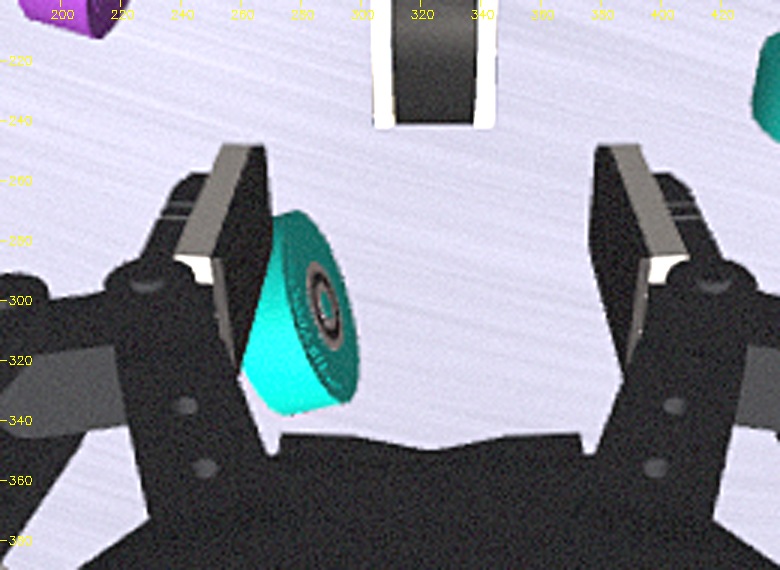

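Run:
```python
from h import *
import pickle
from scipy.optimize import least_squares
np.set_printoptions(precision=4,suppress=True)
W=pickle.load(open("w1.pkl","rb"))
crop("pics/w1.png","pics/w1d.png",280,120,370,260,5)
for u,v in[(303,241),(346,241),(304,138),(346,137)]: print("cradle corner",at("wrist",u,v,.024,W))
print("roller top z.08", at("wrist",310,200,.08,W),at("wrist",338.5,200,.08,W))
print("turq",at("wrist",288,302,.03,W),at("scene",217,248,.03))
```

```text
cradle corner [ 0.4337 -0.1986  0.024 ]
cradle corner [ 0.4458 -0.2382  0.024 ]
cradle corner [ 0.5286 -0.1725  0.024 ]
cradle corner [ 0.5401 -0.2072  0.024 ]
roller top z.08 [ 0.494  -0.1905  0.08  ] [ 0.5001 -0.2102  0.08  ]
turq [ 0.3624 -0.202   0.03  ] [ 0.3555 -0.188   0.03  ]
```

View pics/w1d.png

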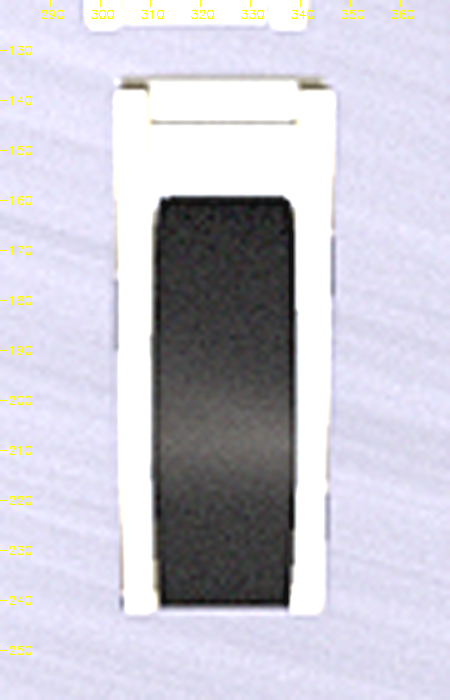

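Run:
```python
from h import *
import pickle
np.set_printoptions(precision=4,suppress=True)
W=pickle.load(open("w1.pkl","rb"))
c=np.array([.4873,-.2026]);ax=np.array([np.cos(.2956),np.sin(.2956)])
for R in(.035,.038,.041):
    zc=.01+R; out=[]
    for v,s in((159.2,1),(241,-1)):
        o,d=ray("wrist",324.5,v,W)
        ox=(o[:2]-c)@ax; dx=d[:2]@ax; dz=d[2]; n=np.hypot(dx,dz)
        # line distance to (xc,zc): |(xc-ox)*dz-(zc-o[2])*dx|/n=R
        sol=[ox+((zc-o[2])*dx+t*R*n)/dz for t in(1,-1)]
        out.append([round(x,4) for x in sol])
    print(R,out)
```

```text
0.035 [[np.float64(-0.0023), np.float64(0.0689)], [np.float64(-0.0787), np.float64(-0.0009)]]
0.038 [[np.float64(-0.0048), np.float64(0.0726)], [np.float64(-0.0806), np.float64(0.0039)]]
0.041 [[np.float64(-0.0073), np.float64(0.0762)], [np.float64(-0.0825), np.float64(0.0086)]]
```

>>> play_rows:
  deltas:
    - [-0.013,0.008,0.15,0,0,0,0.65]
    - [-0.013,0.008,0.3,0,0,0,0.65]
    - [-0.013,0.008,0.45,0,0,0,0.65]
    - [-0.013,0.008,0.6,0,0,0,0.65]
    - [-0.013,0.008,0.72,0,0,0,0.65]
    - [-0.013,0.008,0.82,0,0,0,0.65]
    - [-0.013,0.008,0.9,0,0,0,0.65]
    - [-0.013,0.008,0.95,0,0,0,0.65]
    - [-0.013,0.008,0.97,0,0,0,0.65]
    - [-0.013,0.008,0.97,0,0,0,0.65]

```text
clock: 4.0
ee_pos: [0.4859, -0.204, 0.2074]
tcp_rot: [-3.141, 0.001, 0.296]
contact_force: [-0.4, -0.1, -0.3]
grip_width: 0.649
```

Run:
```python
from h import *
cv2.imwrite("pics/w2.png",snapshot("wrist"));cv2.imwrite("pics/s2.png",snapshot("scene"))
crop("pics/s2.png","pics/s2c.png",220,200,340,310,5)
```

```text
(no output)
```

View pics/w2.png

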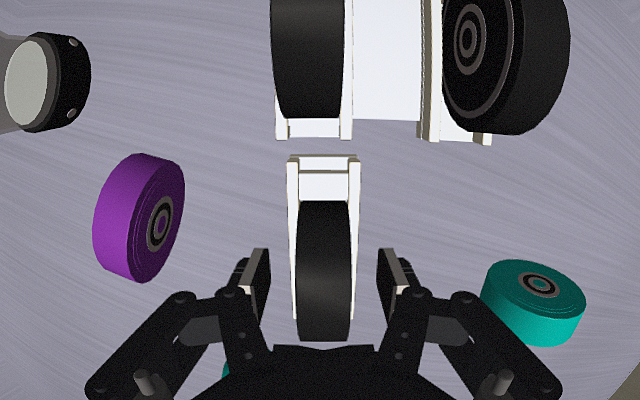

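View pics/s2c.png

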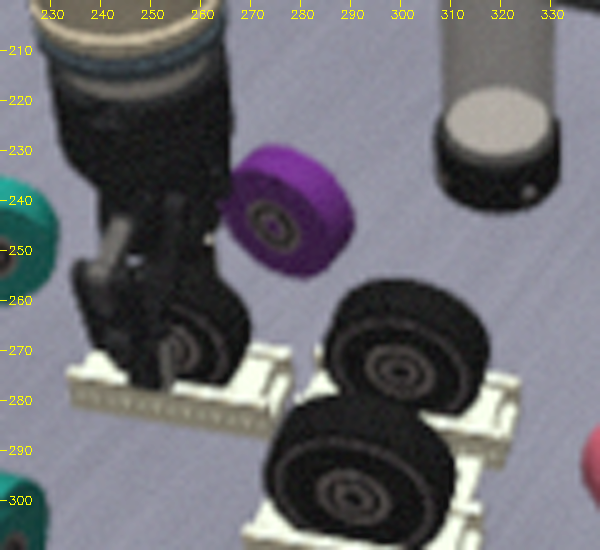

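>>> play_rows:
  deltas:
    - [0,0,0,0,0,0,0.5]
    - [0,0,0,0,0,0,0.4]
    - [0,0,0,0,0,0,0.3]
    - [0,0,0,0,0,0,0.2]
    - [0,0,0,0,0,0,0.1]
    - [0,0,0,0,0,0,0.1]
    - [0,0,0,0,0,0,0.1]
    - [0,0,0,0,0,0,0.1]
    - [0,0,0,0,0,0,0.1]
    - [0,0,0,0,0,0,0.1]
  squeeze: 40

```text
clock: 5.35
ee_pos: [0.4861, -0.2041, 0.2079]
tcp_rot: [3.141, 0.001, 0.295]
contact_force: [-0.9, -0.6, 2.7]
grip_width: 0.253
```

Run:
```python
from h import *
cv2.imwrite("pics/w3.png",snapshot("wrist"));cv2.imwrite("pics/s3.png",snapshot("scene"))
crop("pics/s3.png","pics/s3c.png",220,200,340,310,5)
crop("pics/w3.png","pics/w3c.png",240,130,400,370,3,20);print(sense()["joint_efforts"])
```

```text
[ 2.61173705e-01 -3.67454696e+01 -3.89295423e+01  1.74535657e-01
  7.59952026e-02  3.93512346e-05]
```

View pics/w3.png

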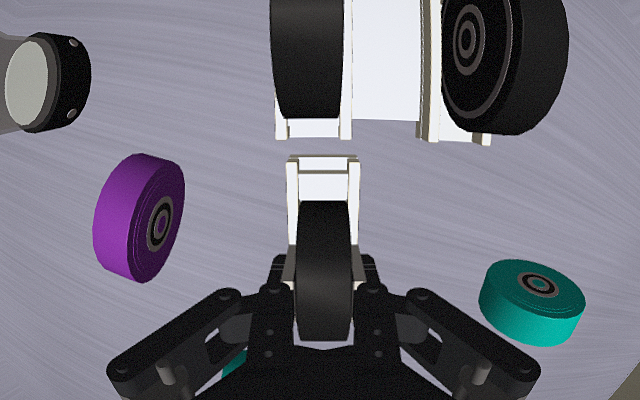

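View pics/s3c.png

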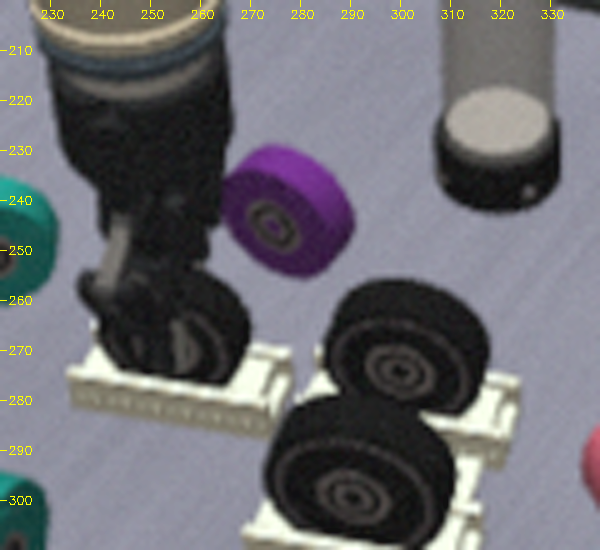

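Grip width 0.253 × 85 ≈ 21.5 mm matches the 22 mm wheel, and it stands between the pads. I'll lift it.

>>> play_rows:
  deltas:
    - [0,0,-0.05,0,0,0,0.1]
    - [0,0,-0.15,0,0,0,0.1]
    - [0,0,-0.3,0,0,0,0.1]
    - [0,0,-0.45,0,0,0,0.1]
    - [0,0,-0.6,0,0,0,0.1]
    - [0,0,-0.75,0,0,0,0.1]
    - [0,0,-0.88,0,0,0,0.1]
    - [0,0,-0.96,0,0,0,0.1]
    - [0,0,-1,0,0,0,0.1]
    - [0,0,-1,0,0,0,0.1]

```text
clock: 6.7
ee_pos: [0.4861, -0.2041, 0.3278]
tcp_rot: [3.141, 0.001, 0.295]
contact_force: [-0.5, -0.4, -1.5]
grip_width: 0.252
```

Run:
```python
from h import *
cv2.imwrite("pics/w4.png",snapshot("wrist"));cv2.imwrite("pics/s4.png",snapshot("scene"))
```

```text
(no output)
```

View pics/w4.png

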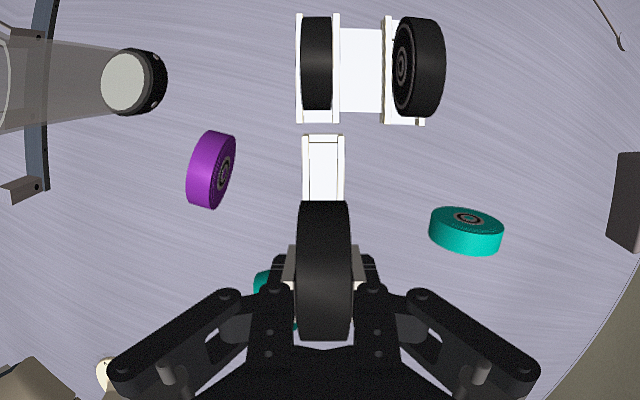

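View pics/s4.png

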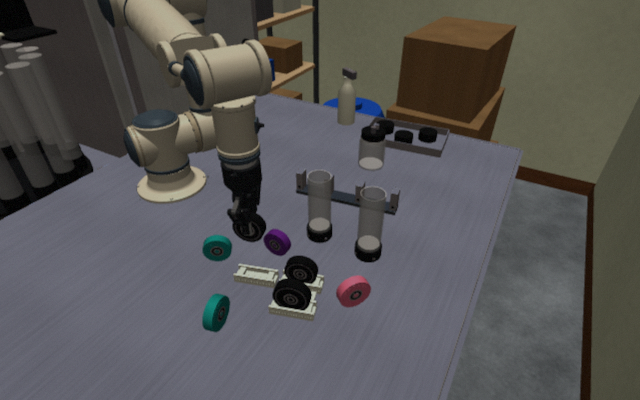

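Roller is lifted clear and the cradle is empty; the other two rollers haven't moved. I'll carry it high, on the robot's side of the tubes, to gap 1.

>>> play_rows:
  deltas:
    - [0,0,-0.15,0,0,0,0.1]
    - [0,-0.1,-0.35,0,0,0,0.1]
    - [-0.02,-0.25,-0.55,0,0,0.02,0.1]
    - [-0.04,-0.45,-0.67,0,0,0.04,0.1]
    - [-0.06,-0.65,-0.67,0,0,0.06,0.1]
    - [-0.077,-0.82,-0.67,0,0,0.079,0.1]
    - [-0.077,-0.894,-0.67,0,0,0.079,0.1]
    - [-0.077,-0.894,-0.67,0,0,0.079,0.1]
    - [-0.077,-0.894,-0.67,0,0,0.079,0.1]
    - [-0.077,-0.894,-0.67,0,0,0.079,0.1]

```text
clock: 8.05
ee_pos: [0.4463, -0.1046, 0.4074]
tcp_rot: [-3.141, 0.002, 0.129]
contact_force: [-0.5, -0.1, -1.7]
grip_width: 0.252
```

>>> play_rows:
  deltas:
    - [0,-0.1,0,0,0,0,0.1]
    - [0.01,-0.25,0,0,0,0,0.1]
    - [0.02,-0.42,0,0,0,0,0.1]
    - [0.03,-0.59,0,0,0,0,0.1]
    - [0.03,-0.76,0,0,0,0,0.1]
    - [0.04,-0.88,0,0,0,0,0.1]
    - [0.04,-0.96,0,0,0,0,0.1]
    - [0.04,-0.96,0,0,0,0,0.1]
    - [0.04,-0.96,0,0,0,0,0.1]
    - [0.04,-0.96,0,0,0,0,0.1]

```text
clock: 9.3
ee_pos: [0.4362, 0.0098, 0.4074]
tcp_rot: [-3.141, 0.002, 0.129]
contact_force: [-0.3, 0.1, -1.5]
grip_width: 0.249
```

>>> play_rows:
  deltas:
    - [0,-0.1,0,0,0,0,0.1]
    - [0.01,-0.25,0,0,0,0,0.1]
    - [0.02,-0.42,0,0,0,0,0.1]
    - [0.03,-0.59,0,0,0,0,0.1]
    - [0.03,-0.76,0,0,0,0,0.1]
    - [0.04,-0.88,0,0,0,0,0.1]
    - [0.04,-0.96,0,0,0,0,0.1]
    - [0.04,-0.96,0,0,0,0,0.1]
    - [0.04,-0.96,0,0,0,0,0.1]
    - [0.04,-0.96,0,0,0,0,0.1]

```text
clock: 10.55
ee_pos: [0.4263, 0.1243, 0.4074]
tcp_rot: [3.142, 0.002, 0.128]
contact_force: [-0.2, -0.8, -1.7]
grip_width: 0.248
```

>>> play_rows:
  deltas:
    - [0.02,-0.12,0,0,0,0,0.1]
    - [0.05,-0.28,0,0,0,0,0.1]
    - [0.08,-0.42,0.05,0,0,0,0.1]
    - [0.08,-0.478,0.2,0,0,0,0.1]
    - [0.08,-0.478,0.4,0,0,0,0.1]
    - [0.08,-0.478,0.58,0,0,0,0.1]
    - [0.08,-0.478,0.72,0,0,0,0.1]
    - [0.08,-0.478,0.84,0,0,0,0.1]
    - [0.08,-0.478,0.88,0,0,0,0.1]
    - [0.08,-0.478,0.88,0,0,0,0.1]

```text
clock: 11.8
ee_pos: [0.4283, 0.1823, 0.3018]
tcp_rot: [3.141, 0.002, 0.128]
contact_force: [0.0, -0.8, -0.8]
grip_width: 0.258
```

Run:
```python
from h import *
import pickle
s=sense();print(s["ee_pos"],s["tcp_rot"])
pickle.dump(calibration("wrist"),open("w5.pkl","wb"))
cv2.imwrite("pics/w5.png",snapshot("wrist"));cv2.imwrite("pics/d5.png",snapshot("side"));cv2.imwrite("pics/s5.png",snapshot("scene"))
crop("pics/d5.png","pics/d5c.png",270,130,420,270,5)
crop("pics/s5.png","pics/s5c.png",270,90,400,220,5)
```

```text
[0.42831261 0.18227328 0.30181567] [3.14149334e+00 2.01252295e-03 1.27693340e-01]
```

View pics/w5.png

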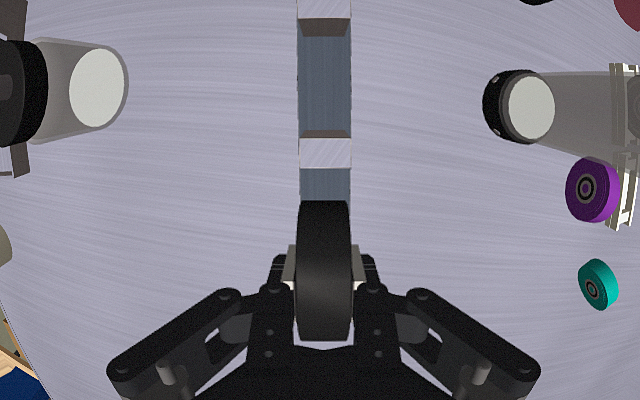

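View pics/d5c.png

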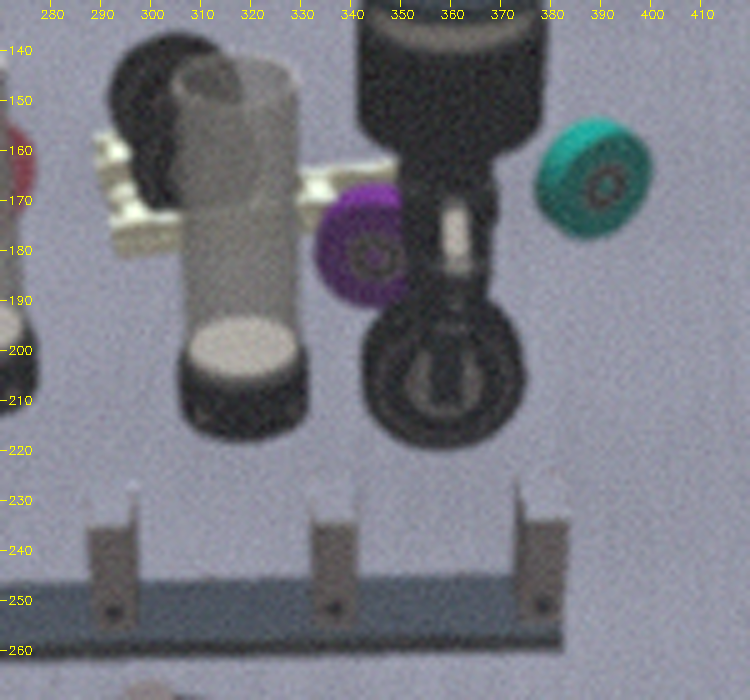

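View pics/s5c.png

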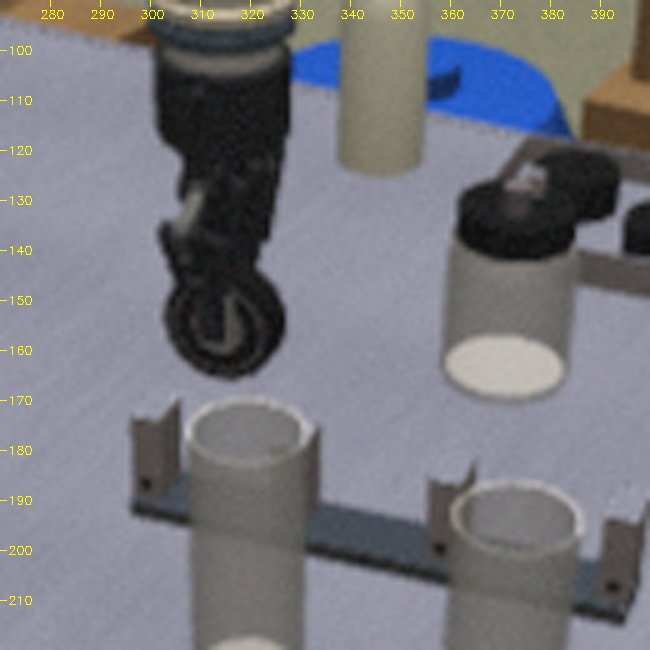

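Run:
```python
from h import *
import pickle
np.set_printoptions(precision=4,suppress=True)
W=pickle.load(open("w5.pkl","rb"))
crop("pics/w5.png","pics/w5c.png",270,0,380,210,3)
t=np.array([.42831,.18227]);yaw=.1277
ax=np.array([np.cos(yaw),np.sin(yaw)]);ay=np.array([-ax[1],ax[0]])
def rel(p): d=p[:2]-t;return np.array([d@ax,d@ay])*1000
# roller hub measured, front (+y) face in side; -y face in scene
for R in (.035,):
  for z in(.135,.139,.143): print(z,rel(at("side",358.7,205,z)),rel(at("scene",315,154,z)))
for s in(1,-1):
  p=t+ay*.011*s; n="side" if s>0 else "scene"; print(n,proj(n,[*p,.1395]), [proj(n,[*(p+ax*d),.1395])[0].round(1) for d in(-.035,.035)])
print("gap edges side", rel(at("side",341.7,234.3,.072)),rel(at("side",374.3,234,.072)))
print("scene",rel(at("scene",296.5,173.5,.072)),rel(at("scene",301.5,173.5,.072)))
for u,v in[(298,167.5),(352,167.5),(300,138),(351,138),(298,18),(351,18)]: print("wrist",u,v,rel(at("wrist",u,v,.072,W)))
```

```text
0.135 [-0.8583 -0.3628] [-1.0976  5.8737]
0.139 [-0.3303  5.7645] [ 1.6539 -0.7192]
0.143 [ 0.1977 11.8919] [ 4.4055 -7.3122]
side [358.7248 206.1615] [np.float64(375.4), np.float64(342.1)]
scene [313.1311 155.3568] [np.float64(302.1), np.float64(324.3)]
gap edges side [35.8027 18.229 ] [-34.6972  18.9933]
scene [-50.7754 -22.1991] [-36.7031 -16.5465]
wrist 298 167.5 [36.8656 16.6246]
wrist 352 167.5 [ 36.8905 -18.8325]
wrist 300 138 [56.3582 14.9993]
wrist 351 138 [ 56.4018 -17.7861]
wrist 298 18 [134.8936  15.9606]
wrist 351 18 [134.9673 -17.3679]
```

View pics/w5c.png

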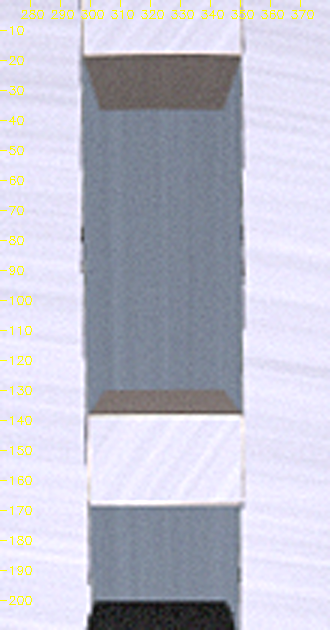

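>>> play_rows:
  deltas:
    - [0.004,0.008,0.06,0,0,0,0.1]
    - [0.004,0.008,0.13,0,0,0,0.1]
    - [0.004,0.008,0.2,0,0,0,0.1]
    - [0.004,0.008,0.26,0,0,0,0.1]
    - [0.004,0.008,0.31,0,0,0,0.1]
    - [0.004,0.008,0.35,0,0,0,0.1]
    - [0.004,0.008,0.38,0,0,0,0.1]
    - [0.004,0.008,0.41,0,0,0,0.1]
    - [0.004,0.008,0.43,0,0,0,0.1]
    - [0.004,0.008,0.43,0,0,0,0.1]

```text
clock: 13.2
ee_pos: [0.429, 0.1815, 0.2509]
tcp_rot: [-3.141, 0.001, 0.128]
contact_force: [-0.3, -0.2, -1.0]
grip_width: 0.254
```

Run:
```python
from h import *
s=sense();print(s["ee_pos"],s["tcp_rot"],s["contact_force"])
cv2.imwrite("pics/d6.png",snapshot("side"))
crop("pics/d6.png","pics/d6c.png",310,160,410,270,7)
```

```text
[0.42900638 0.1814574  0.25093408] [-3.14141405e+00  8.13034015e-04  1.27810848e-01] [-0.28631285 -0.23568953 -0.97790494]
```

View pics/d6c.png

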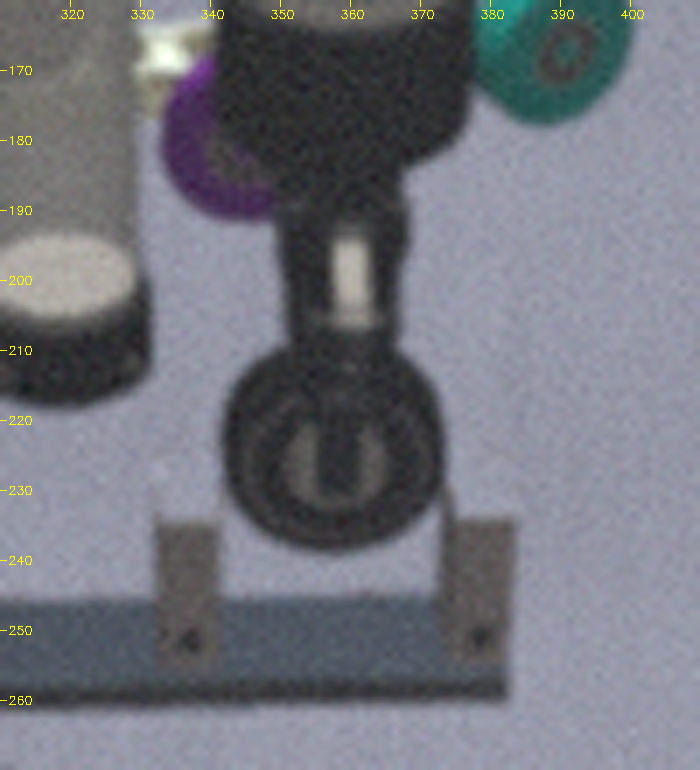

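The wheel is centred over gap 1, spanning columns 342–374 between jaw edges at about 341.5 and 374.5. No contact yet. I'll go on down slowly.

>>> play_rows:
  deltas:
    - [0,0,0.03,0,0,0,0.1]
    - [0,0,0.06,0,0,0,0.1]
    - [0,0,0.09,0,0,0,0.1]
    - [0,0,0.12,0,0,0,0.1]
    - [0,0,0.14,0,0,0,0.1]
    - [0,0,0.16,0,0,0,0.1]
    - [0,0,0.17,0,0,0,0.1]
    - [0,0,0.18,0,0,0,0.1]
    - [0,0,0.18,0,0,0,0.1]
    - [0,0,0.18,0,0,0,0.1]

```text
clock: 14.5
ee_pos: [0.4291, 0.1815, 0.2296]
tcp_rot: [-3.141, 0.0, 0.128]
contact_force: [-0.2, -1.5, -1.2]
grip_width: 0.253
```

Run:
```python
from h import *
s=sense();print(s["ee_pos"],s["contact_force"],s["wrist_torque"])
cv2.imwrite("pics/d7.png",snapshot("side"))
crop("pics/d7.png","pics/d7c.png",310,160,410,270,7)
```

```text
[0.42906172 0.181492   0.2296124 ] [-0.23566243 -1.54661033 -1.24659388] [-0.01961871 -0.05452693  0.00446686]
```

View pics/d7c.png

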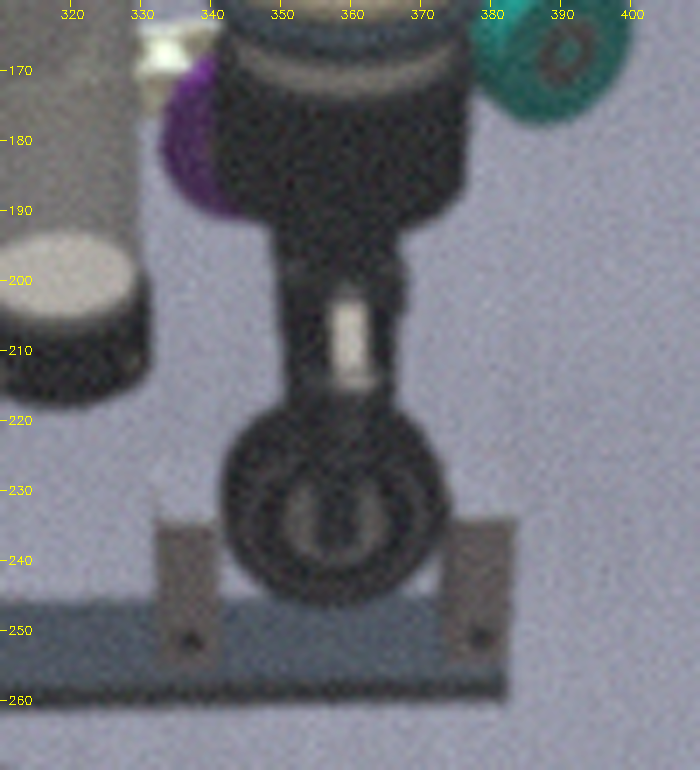

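TCP at 0.2296 puts the wheel centre at about z 0.067, below the jaw tops, with no vertical force. It's going in, so I'll ease it to the floor.

>>> play_rows:
  deltas:
    - [0,0,0.03,0,0,0,0.1]
    - [0,0,0.06,0,0,0,0.1]
    - [0,0,0.09,0,0,0,0.1]
    - [0,0,0.11,0,0,0,0.1]
    - [0,0,0.125,0,0,0,0.1]
    - [0,0,0.135,0,0,0,0.1]
    - [0,0,0.145,0,0,0,0.1]
    - [0,0,0.15,0,0,0,0.1]
    - [0,0,0.155,0,0,0,0.1]
    - [0,0,0.155,0,0,0,0.1]

```text
clock: 15.8
ee_pos: [0.4291, 0.1815, 0.211]
tcp_rot: [-3.141, 0.0, 0.128]
contact_force: [0.5, 0.3, -1.8]
grip_width: 0.25
```

Run:
```python
from h import *
s=sense();print(s["ee_pos"],s["contact_force"],s["wrist_torque"])
cv2.imwrite("pics/d8.png",snapshot("side"));cv2.imwrite("pics/w8.png",snapshot("wrist"))
crop("pics/d8.png","pics/d8c.png",310,160,410,270,7)
```

```text
[0.42906072 0.18149819 0.2110375 ] [ 0.47062896  0.29346205 -1.78973583] [ 0.00961127 -0.03218199 -0.00989783]
```

View pics/d8c.png

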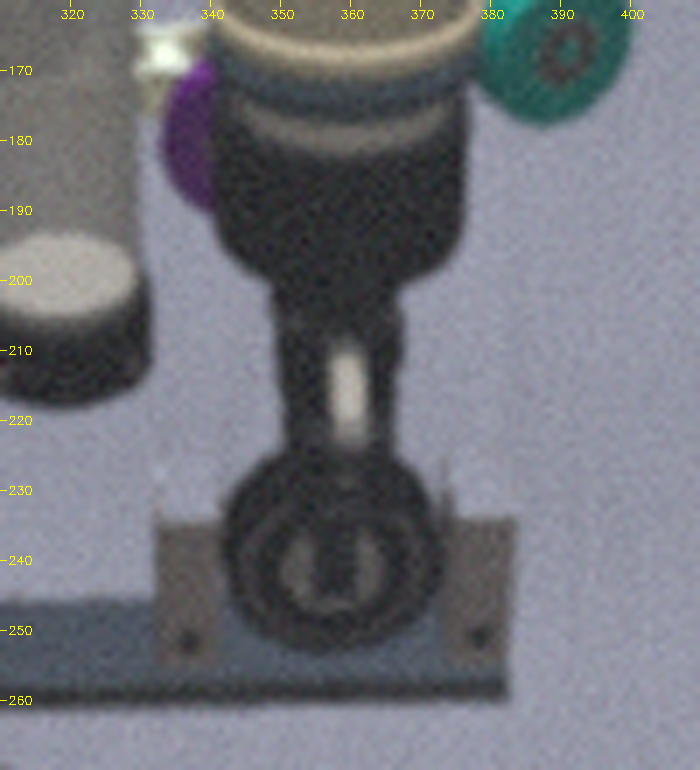

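View pics/w8.png

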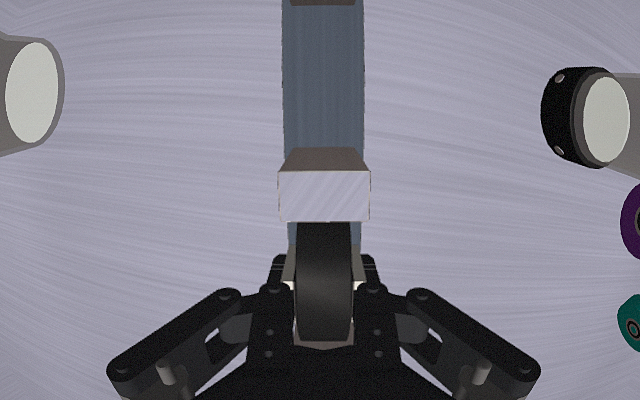

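>>> play_rows:
  deltas:
    - [0,0,0.003,0,0,0,0.1]
    - [0,0,0.006,0,0,0,0.1]
    - [0,0,0.009,0,0,0,0.1]
    - [0,0,0.011,0,0,0,0.1]
    - [0,0,0.013,0,0,0,0.1]
    - [0,0,0.015,0,0,0,0.1]
    - [0,0,0.015,0,0,0,0.1]
    - [0,0,0.015,0,0,0,0.1]
    - [0,0,0.015,0,0,0,0.1]
    - [0,0,0.015,0,0,0,0.1]

```text
clock: 17.15
ee_pos: [0.4291, 0.1815, 0.2098]
tcp_rot: [-3.141, -0.0, 0.128]
contact_force: [-3.5, -0.8, 6.1]
grip_width: 0.251
```

Contact: the vertical force went from −1.8 to +6 N at floor height. I'll open gradually.

>>> play_rows:
  deltas:
    - [0,0,0,0,0,0,0.26]
    - [0,0,0,0,0,0,0.28]
    - [0,0,0,0,0,0,0.3]
    - [0,0,0,0,0,0,0.34]
    - [0,0,0,0,0,0,0.4]
    - [0,0,0,0,0,0,0.5]
    - [0,0,0,0,0,0,0.6]
    - [0,0,0,0,0,0,0.6]
    - [0,0,0,0,0,0,0.6]
    - [0,0,0,0,0,0,0.6]
  squeeze: 20

```text
clock: 18.4
ee_pos: [0.4291, 0.1815, 0.2099]
tcp_rot: [-3.141, -0.0, 0.128]
contact_force: [0.6, -0.2, -0.5]
grip_width: 0.595
```

Run:
```python
from h import *
s=sense();print(s["ee_pos"],s["contact_force"])
cv2.imwrite("pics/d9.png",snapshot("side"));cv2.imwrite("pics/w9.png",snapshot("wrist"))
crop("pics/d9.png","pics/d9c.png",310,160,410,270,7)
```

```text
[0.42909179 0.18151948 0.20987205] [ 0.55890195 -0.20018543 -0.47269887]
```

View pics/d9c.png

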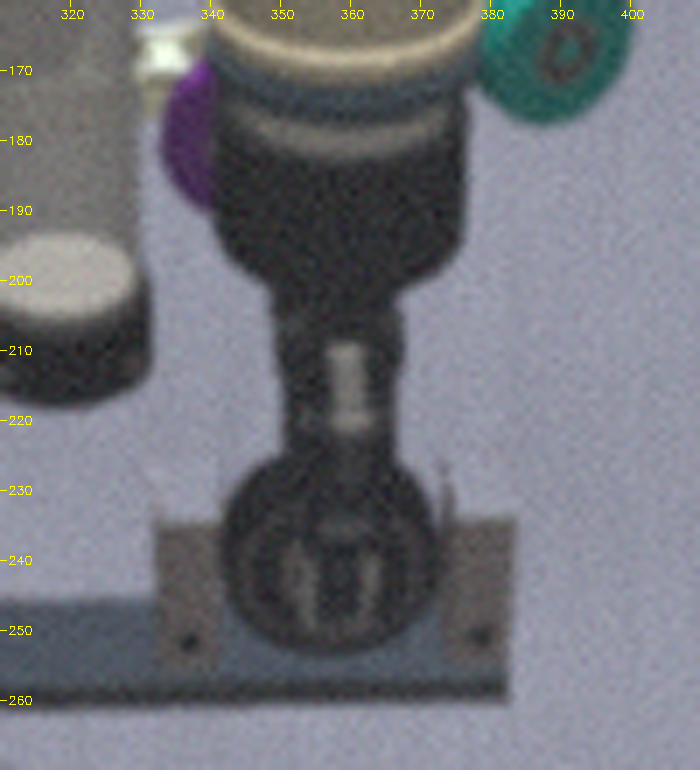

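View pics/w9.png

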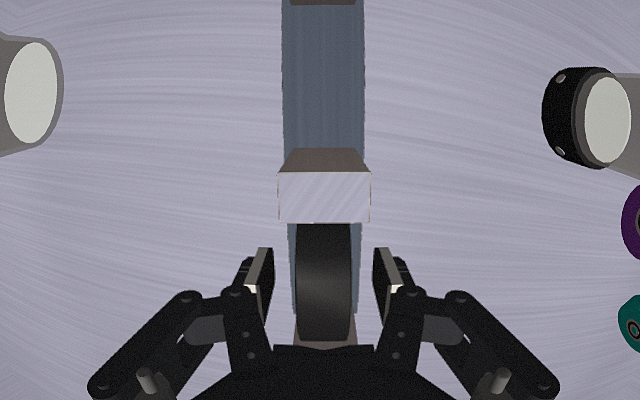

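Released: both pads are clear of the faces and the wheel stands upright. I'll go straight up.

>>> play_rows:
  deltas:
    - [0,0,-0.05,0,0,0,0.6]
    - [0,0,-0.15,0,0,0,0.6]
    - [0,0,-0.3,0,0,0,0.6]
    - [0,0,-0.45,0,0,0,0.6]
    - [0,0,-0.6,0,0,0,0.6]
    - [0,0,-0.75,0,0,0,0.6]
    - [0,0,-0.9,0,0,0,0.6]
    - [0,0,-1,0,0,0,0.6]
    - [0,0,-1,0,0,0,0.6]
    - [0,0,-1,0,0,0,0.6]

```text
clock: 19.75
ee_pos: [0.429, 0.1815, 0.3291]
tcp_rot: [-3.141, 0.001, 0.128]
contact_force: [-0.5, 0.9, 0.6]
grip_width: 0.601
```

Run:
```python
from h import *
cv2.imwrite("pics/d10.png",snapshot("side"));cv2.imwrite("pics/w10.png",snapshot("wrist"));cv2.imwrite("pics/s10.png",snapshot("scene"))
crop("pics/d10.png","pics/d10c.png",230,130,410,270,4,10)
print(proj("side",[.4291-.011*.13,.1815+.011,.047]))
```

```text
[357.41022446 240.97114226]
```

View pics/d10c.png

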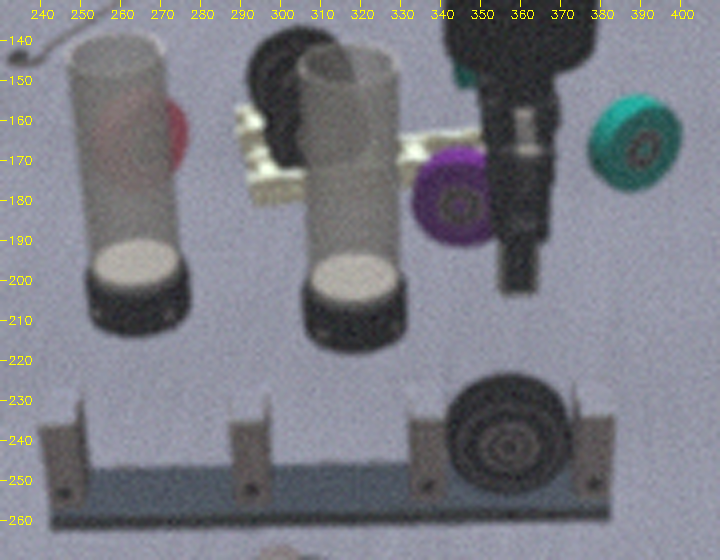

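View pics/w10.png

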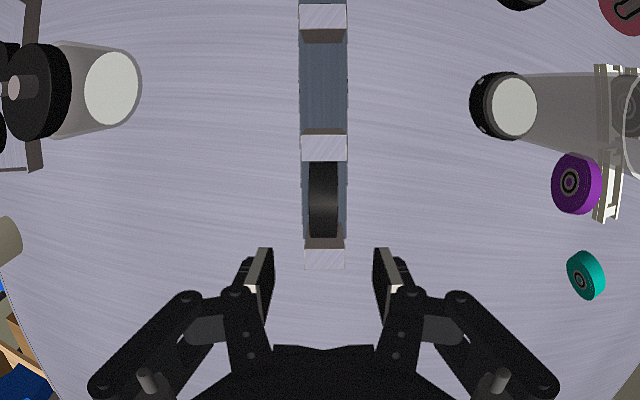

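View pics/s10.png

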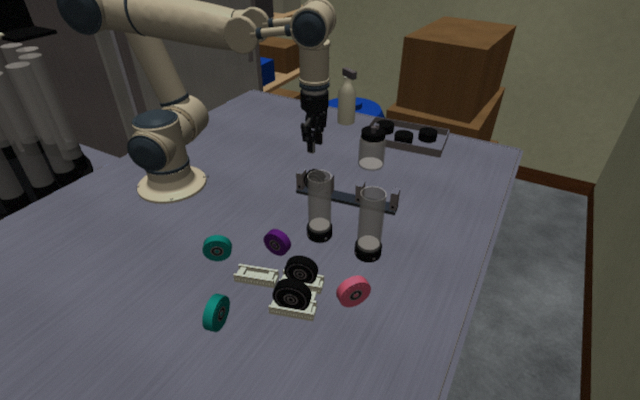

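The roller stands upright on gap 1's floor: its hub is at about (358,241) in the side view, where (357.4,241.0) was predicted for a 70 mm wheel on the floor. The gripper is clear above it, and tubes, jar and the two stand rollers are unmoved.

```bash
python3 -c "
from cell import *
print(sign_off())"
```

```text
the job is handed in; nothing more can be done
None
```

The loose roller is the 70 mm one. It went into gap 1, the smallest, on the first try, so gaps 2 and 3 were not needed. I left it standing freely on that gap's floor and handed the job in at about 20 s of the 58 s allowed.

- **Going in:** the roller passed the jaw tops with no vertical force. It met the floor at TCP height 0.210 m, where the force rose from −1.8 to +6 N. There was also a small sideways force of about 3.5 N at that moment, so it may have lightly touched a jaw; this went away on release.
- **Final position:** after I backed off, its hub appeared in the side view at about (358, 241), against a predicted (357.4, 241.0) for a 70 mm wheel on the floor. It stands upright between the jaws.
- **Size from the pictures:** the wheel's outline in the wrist picture also fitted 70 mm; 76 or 82 mm did not fit.
- **Everything else:** the two rollers in the double stand, both tubes and the jar look unmoved in the last pictures. The gripper is clear above the roller, touching nothing. No check failed.

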